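# Square up two vee blocks in the angle stop

## Robot

A 7-joint arm with a two-finger parallel gripper is mounted at the origin on the work surface. World frame = base frame: x ahead of the robot, y to its left, z up, the work surface at z = 0. Lengths are in m, angles in degrees, forces in N, time in s.
With the tool pointing down it reaches from about 0.35 to 0.775 m from the base axis. Payload 3.1 kg.
Tool frame: the origin (TCP) lies on the centre line of the jaws, within the pads' length; the fingertips stand 17 mm ahead of it and the grasp point (between the pads) lies 2 mm behind it (robot.tip_reach is the distance from the TCP to the fingertips, in m); z points along the fingers, y is the direction in which the jaws open and shut (so a half turn about z gives the same grasp; the last joint's range is limited). The gripper opens to 85 mm and grips with 20 to 120 N. Pads are 22 mm wide; open, the fingers measure 114 mm over their backs; the gripper's body (76 mm by 85 mm) begins 54 mm behind the grasp point. The pads swing forward as they close: fully open they stand 13 mm farther back than shut.
Start: joints at [-69.483, 17.813, 0.802, 86.603, -0.252, 75.585, -1.558], TCP at [0.214, 0.507, 0.248] pointing down, gripper open.
Joint ranges: [-154.91, 154.91], [-16.99, 109.72], [-72.82, 74.43], [7.12, 147.25], [-82.49, 262.49], [11.32, 116.49], [-174.64, 174.64]. Speed limits (degrees/s): [159.86, 159.86, 180, 180, 180, 180, 180].

## Interface

Orientations are given as [roll, pitch, yaw] about the fixed x, y, z axes, in that order (R = Rz(yaw) Ry(pitch) Rx(roll)).
In Python, from station import robot, fingers, vision, workorder, recognise gives the robot as it stands. Calls block until the motion is done:
- robot.move_to(position, orientation): joint-space move of the TCP to a pose.
- robot.line_to(position, orientation=None, velocity=0.15, f_stop=None): straight line of the TCP; orientation=None keeps the orientation; velocity is the mean speed in m/s. With f_stop (N) it stops when the force on the tool has changed by that much, and returns True; else False.
- robot.move_j(angles): joint-space move.
- fingers.gripper_to(opening, force=None): opening from 0.0 (shut) to 1.0 (fully open); force is the grip in N (None keeps the last); returns when the fingers have stopped.
- robot.pause(seconds).
- robot.inverse_kinematics(position, orientation): joint angles nearest the present ones, or None.
- vision.grab_frame(name): name is "side" or "top"; returns the picture (384x512x3 uint8, red, green, blue); there is no depth.
- vision.calibration(name): a dict with "mtx" (3x3 intrinsics, pixels), "extrinsics" (4x4, takes a point from world to camera coordinates). Camera axes: x right, y up, looking along -z (the intrinsics and any distortion apply to the point x, -y, -z); pixel columns grow to the right and rows downward; lengths in m; the calibration is good to about 2 mm. A picture is of the moment at which its call begins. calibration takes no time and is no camera call.
A pose or a line that the arm cannot do raises robot.PlanningError and nothing moves.
- workorder.close_job(): hands the job in, once; it reports no verdict.
Trained networks look in the newest picture that a camera, given by its name, has taken for a name from the list of things; names that differ only in an ending like _2 or _b are one class to them, and where a whole thing is asked for, a point or a joint stands for the part that bears it (a point fixed in the world has none). Each returns a list of dicts, best first, with "p" (0 to 1); they miss things now and then, are a little off and sometimes report something else, mostly with a low value. They report only what shows in the picture. A call takes as long as a camera call. They do not tell look-alikes from the thing itself.
- recognise(label, camera): "rect" ([centre column, centre row, width, height] in pixels, round what is visible of it).
Readings, each from a call of its own:
- robot.current_time_s(): time.
- robot.current_joint_positions(): joint angles.
- robot.current_dq(): joint speeds.
- robot.current_joint_torque(): joint torques, N m.
- robot.current_tool_pos(): TCP position.
- robot.current_eef_rot(): TCP orientation.
- robot.current_contact_force(): force on the tool from outside, world axes, zero at the start.
- robot.current_torque(): the same for the moment, N m.
- robot.current_finger_gap(): opening from 0.0 (shut) to 1.0 (fully open).
Only numpy, scipy, OpenCV 4.12 (cv2) and the standard library are available. Lean on these libraries where they do the work, as an engineer would, in place of code of your own. Each camera call takes 0.05 s, during which the arm holds its last target. There are 200 camera calls.

## Task

Get the setting plate ready for transferring dops: with the fingertips, push the two grooved steel vee blocks along the plate, without picking them up, until both stand flat against the long fence, end to end in one row, with the row pushed right up to the short end stop and no gaps. Which of the two stands in the corner does not matter. Leave everything else where it is.

Things in the scene. Friction and masses are not known exactly. Their poses are not given: they have to be found in the camera images.
- plate: aluminium setting plate fixed to the bench, 10 mm thick, with an L-shaped steel angle stop on top. Origin on its underside, right below the inner corner of the stop. The plate reaches from x = -255 to 30 mm and from y = -380 to 60 mm, its top is at z = 10 mm; the work lies at x < 0, y < 0.
- corner (a point): inner corner of the angle stop, at the plate's top, axes as the plate's. The long fence (far side, 280 mm along y) has its working face at x = 0; the short end stop (robot's left, 100 mm along x, 88 of them in front of the fence) has its face at y = 0. Both are 12 mm thick and 22 mm high above the plate.
- vee_long: the longer of the two steel vee blocks, loose on the plate: 90 mm along its y, 40 mm along x, 35 mm high, a V groove 28 mm wide and 14 mm deep along its top in y; sides and ends are flat below the groove. Origin under its centre. 0.3 to 0.9 kg; slides under a push of at most about 12 N.
- vee_short: the shorter of the two steel vee blocks, loose on the plate: 56 mm along its y, 40 mm along x, 35 mm high, a V groove 28 mm wide and 14 mm deep along its top in y; sides and ends are flat below the groove. Origin under its centre. 0.3 to 0.9 kg; slides under a push of at most about 12 N.
- plain_block: plain solid steel block without a groove, 30 x 50 x 30 mm high (long side along its y), on the plate nearer the robot; origin under its centre. Not part of the job.
- dop: small brass dop standing on the plate's near side: foot 20 mm across, 30 mm high; origin under its centre. Not part of the job.
- loupe: black folding loupe with a steel guard, 22 mm high, about 67 mm long, on the bench behind the plate. Not part of the job.
- grit_jar: jar with a white cap, 56 mm across and 70 mm high, behind the plate. Not part of the job.
- bowl: steel bowl, 90 mm across and 35 mm high, behind the plate. Not part of the job.
- brush: brush 170 mm long lying on the bench at the right of the plate. Not part of the job.
Things that resemble listed ones, but are neither listed nor needed, are in the scene too. Leave any brown or red look-alike of the vee_long alone.

How it is judged:
By the outcome, as a careful person would: the job done as asked, in the order asked, and still so for the second after the job is handed in, with the robot touching nothing.
It also fails if it takes over 58 s, if anything falls off the work surface, if the arm or the gripper's body presses on something with over 40 N, if the wrist force passes 120 N, or if a joint passes its speed limit or range.

## Working session

There is one attempt and no reset: what is moved stays moved. The work goes in short steps, each a Python script; the robot and the scene stay as the last script left them, time stands still between calls to the robot, and variables do not carry over. Pictures are saved under pics/ and viewed, about 8 in all and at most 12, crops included, and the job is handed in when it is done.

```bash
mkdir -p pics; ls
python3 - <<'E'
from station import robot, fingers, vision, workorder, recognise
import cv2, numpy as np
for n in ("top","side"):
    im=vision.grab_frame(n); cv2.imwrite(f"pics/{n}0.png",im[...,::-1]); c=vision.calibration(n); print(n,c)
    cv2.imwrite(f"pics/{n}0b.png",cv2.resize(im[...,::-1],(800,600),interpolation=cv2.INTER_CUBIC))
    for l in ("plate","vee_long","vee_short","plain_block"):
        print(l,[(np.round(d["rect"]).tolist(),round(d["p"],2)) for d in recognise(l,n)])
print(robot.current_time_s(),robot.current_eef_rot())
E
```

```text
pics
top {'mtx': array([[378.40416473,   0.        , 259.46016077],
       [  0.        , 378.40416473, 186.83270631],
       [  0.        ,   0.        ,   1.        ]]), 'extrinsics': array([[-0.02566909, -0.99964933,  0.00650562, -0.10610352],
       [ 0.99343149, -0.02478241,  0.11171258, -0.49776983],
       [-0.11151218,  0.00933045,  0.99371926, -0.89115239],
       [ 0.        ,  0.        ,  0.        ,  1.        ]])}
plate [([228.0, 188.0, 189.0, 131.0], 0.57)]
vee_long [([321.0, 291.0, 32.0, 42.0], 0.98), ([273.0, 194.0, 35.0, 21.0], 0.84), ([373.0, 262.0, 27.0, 41.0], 0.63), ([200.0, 183.0, 21.0, 22.0], 0.6)]
vee_short [([198.0, 184.0, 19.0, 23.0], 0.55)]
plain_block [([158.0, 212.0, 24.0, 8.0], 0.86)]
side {'mtx': array([[399.60033919,   0.        , 258.67348618],
       [  0.        , 399.60033919, 186.22493896],
       [  0.        ,   0.        ,   1.        ]]), 'extrinsics': array([[ 6.62089217e-01, -7.49425021e-01, -8.02631294e-05,
        -4.35615585e-01],
       [ 5.55736674e-01,  4.90900886e-01,  6.70949379e-01,
        -2.46528746e-01],
       [-5.02786852e-01, -4.44272954e-01,  7.41503152e-01,
        -7.83425214e-01],
       [ 0.00000000e+00,  0.00000000e+00,  0.00000000e+00,
         1.00000000e+00]])}
plate [([237.0, 194.0, 195.0, 153.0], 0.93)]
vee_long [([287.0, 320.0, 54.0, 48.0], 0.72), ([255.0, 202.0, 36.0, 39.0], 0.67), ([221.0, 303.0, 39.0, 52.0], 0.62), ([244.0, 103.0, 34.0, 21.0], 0.3)]
vee_short [([211.0, 159.0, 26.0, 32.0], 0.97), ([166.0, 156.0, 24.0, 20.0], 0.72), ([255.0, 202.0, 35.0, 37.0], 0.52)]
plain_block [([164.0, 156.0, 21.0, 20.0], 0.75)]
0.5 [-1.79996321e+02  3.16418506e-03  1.57098171e+02]
```

View pics/top0b.png

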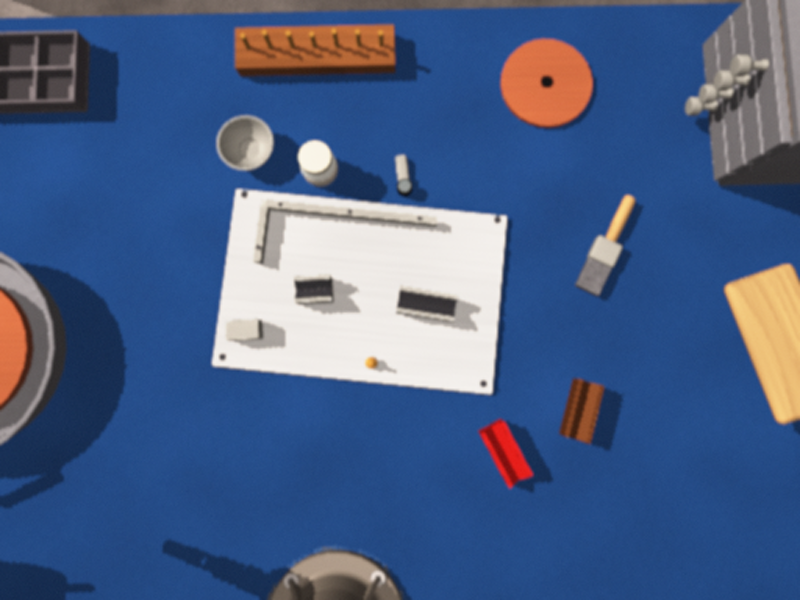

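View pics/side0b.png

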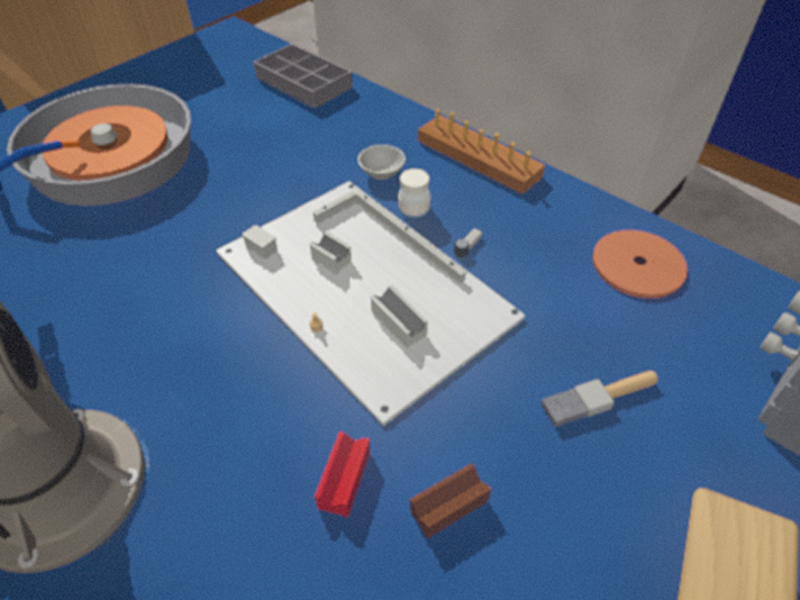

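Candidates, as pixels in the 800x600 top view:
- **vee_long:** steel grooved block (427,303). The look-alikes are brown (582,411) and red (506,453), both off the plate, so I rule them out.
- **vee_short:** steel grooved block (313,289).
- **Plain block:** (244,330), no groove, leave alone.

Other landmarks are the inner corner at about (268,212) and the dop at (371,362). Next I fit the plate and check close crops.

```bash
cat > h.py <<'E'
import numpy as np, cv2
from station import robot, fingers, vision, workorder, recognise
from scipy.optimize import least_squares
def proj(n,P):
    c=vision.calibration(n); P=np.atleast_2d(P); q=(c["extrinsics"]@np.c_[P,np.ones(len(P))].T).T[:,:3]*[1,-1,-1]
    q=(c["mtx"]@q.T).T; return q[:,:2]/q[:,2:]
def ray(n,uv,z):
    c=vision.calibration(n); E=c["extrinsics"]; o=-E[:3,:3].T@E[:3,3]
    d=np.linalg.inv(c["mtx"])@np.array([uv[0],uv[1],1.])*[1,-1,-1]; d=E[:3,:3].T@d
    return o+d*(z-o[2])/d[2]
def rot(a): a=np.radians(a); return np.array([[np.cos(a),-np.sin(a)],[np.sin(a),np.cos(a)]])
def place(p,xy,z):  # p=(x,y,deg)
    xy=np.atleast_2d(xy); return np.c_[xy@rot(p[2]).T+p[:2],np.full(len(xy),z)]
E
python3 - <<'E'
from h import *
PC=np.array([[.03,.06],[.03,-.38],[-.255,-.38],[-.255,.06]])
obs={}
for n,seed in (("top",(228,188)),("side",(237,230))):
    im=cv2.imread(f"pics/{n}0.png"); hsv=cv2.cvtColor(im,cv2.COLOR_BGR2HSV)
    m=((hsv[...,1]<70)&(hsv[...,2]>110)).astype(np.uint8)
    _,L=cv2.connectedComponents(m); l=L[seed[1],seed[0]]
    cs,_=cv2.findContours((L==l).astype(np.uint8),cv2.RETR_EXTERNAL,cv2.CHAIN_APPROX_NONE)
    h=cv2.convexHull(max(cs,key=cv2.contourArea)); q=cv2.approxPolyN(h,4,ensure_convex=True).reshape(-1,2) if hasattr(cv2,"approxPolyN") else cv2.approxPolyDP(h,6,True).reshape(-1,2)
    obs[n]=q.astype(float); print(n,q.tolist())
def res(p,names):
    r=[]
    for n in names:
        uv=proj(n,place(p,PC,.01))
        for a in uv: r+=list(a-min(obs[n],key=lambda b:np.hypot(*(a-b))))
    return r
c=ray("top",(268/1.5625,212/1.5625),.01)
for names in (("top",),("side",),("top","side")):
    s=least_squares(res,[c[0],c[1],-5],args=(names,),loss="soft_l1",x_scale=[.01,.01,1],diff_step=1e-4); print(names,s.x.round(4),np.round(s.fun,1))
im=cv2.imread("pics/top0.png")[115:255,130:320]; cv2.imwrite("pics/crop_top.png",cv2.resize(im,None,fx=4.2,fy=4.2,interpolation=cv2.INTER_CUBIC))
im=cv2.imread("pics/side0.png")[110:275,130:345]; cv2.imwrite("pics/crop_side.png",cv2.resize(im,None,fx=3.6,fy=3.6,interpolation=cv2.INTER_CUBIC))
E
```

```text
top [[325, 137], [315, 253], [134, 234], [150, 119]]
side [[338, 202], [245, 274], [133, 157], [224, 115]]
('top',) [ 0.6357  0.0958 -7.3473] [ 0.6  1.1 -0.8  0.9 -0.6 -1.   0.8 -0.7]
('side',) [ 0.6348  0.0941 -7.4841] [-0.   1.1 -1.6  0.4 -0.  -2.6  5.4  3.3]
('top', 'side') [ 0.6356  0.0952 -7.4559] [ 0.9  1.1 -0.6  1.2 -0.5 -0.7  0.9 -0.7 -0.1  0.8 -1.7 -0.1 -0.  -3.1
  5.4  3. ]
```

View pics/crop_top.png

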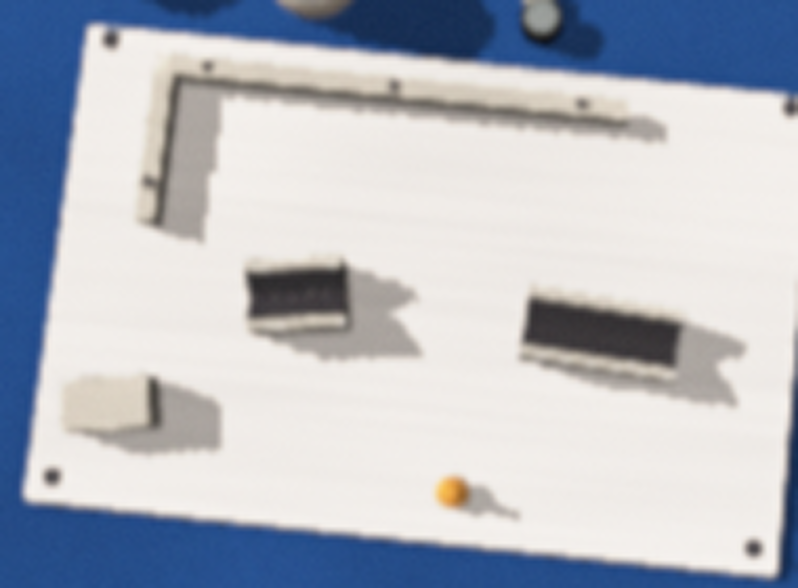

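View pics/crop_side.png

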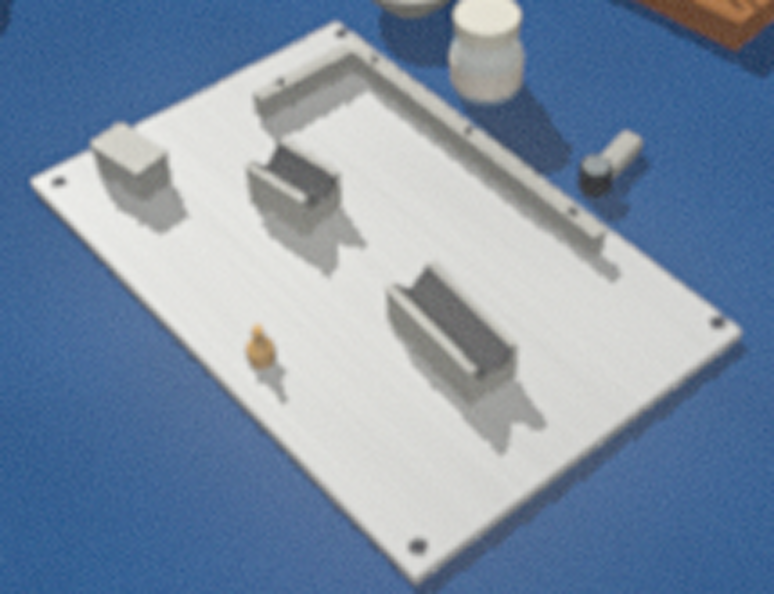

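Run:
```python
from h import *
T=lambda a:(np.array(a)+.5)/4.2-.5+[130,115]
S=lambda a:(np.array(a)+.5)/3.6-.5+[130,110]
# order far-left, far-right, near-right, near-left
ob={"short":(.056,T([(247,262),(343,256),(348,322),(250,329)]),S([(282,145),(340,179),(310,203),(248,172)])),
"long":(.09,T([(531,287),(682,318),(672,376),(521,355)]),S([(432,264),(516,348),(477,376),(388,290)]))}
pl=np.array([.6357,.0955,-7.4])
for k,(l,t,s) in ob.items():
    C=np.array([[.02,l/2],[.02,-l/2],[-.02,-l/2],[-.02,l/2]])
    f={"top":t,"side":s}
    for ns in (("top",),("side",),("top","side")):
        r=least_squares(lambda p:np.concatenate([(proj(n,place(p,C,.045))-f[n]).ravel() for n in ns]),[.55,0,0],x_scale=[.01,.01,1],diff_step=1e-4)
        print(k,ns,r.x.round(4),"in plate mm",((r.x[:2]-pl[:2])@rot(pl[2])*1000).round(1),(r.x[2]-pl[2]).round(1),"rms",np.sqrt((r.fun**2).mean()).round(2))
# fence checks: far/inner corner top at z .032, fence end
cor=[ray("top",T(p),.032) for p in ((177,76),(630,120),(157,222))]
for c in cor: print("fence pt in plate",((c[:2]-pl[:2])@rot(pl[2])*1000).round(1))
for y in(-.3,0,):
  for x in (-.14,-.05): 
    P=place(pl,[[x,y]],.04)[0]; print(P.round(3),robot.inverse_kinematics(P,[180,0,172.6]))
d=ray("top",T((452,492)),.04)
print("dop",((d[:2]-pl[:2])@rot(pl[2])*1000).round(1))
d=ray("top",T((110,402)),.04)
print("plain",((d[:2]-pl[:2])@rot(pl[2])*1000).round(1))
```

```text
short ('top',) [0.5029 0.0223 2.614 ] in plate mm [-122.2  -89.7] 10.0 rms 0.32
short ('side',) [0.5002 0.0196 5.7679] in plate mm [-124.6  -92.8] 13.2 rms 0.86
short ('top', 'side') [0.502  0.0215 3.8413] in plate mm [-123.   -90.6] 11.2 rms 0.82
long ('top',) [  0.4748  -0.1499 -11.1495] in plate mm [-127.9 -264. ] -3.7 rms 0.84
long ('side',) [ 0.4744 -0.1518 -9.7964] in plate mm [-128.1 -266. ] -2.4 rms 0.85
long ('top', 'side') [  0.4748  -0.1507 -10.5029] in plate mm [-127.9 -264.9] -3.1 rms 0.9
fence pt in plate [-1.8 -2.5]
fence pt in plate [-2.000e-01 -2.686e+02]
fence pt in plate [-88.7  -2.2]
[ 0.458 -0.184  0.04 ] [-11.25351939  29.02693219  40.59214505 111.2785937  -24.87076152
  48.64992365 125.21597178]
[ 0.547 -0.196  0.04 ] [ -9.24097468  37.69624599  39.62942946  97.2264826  -28.2535829
  55.4765822  123.53389184]
[0.497 0.114 0.04 ] [-30.2789052   26.70821622  19.98043805 108.29303593 -12.11287239
  47.043974    78.63484738]
[0.586 0.102 0.04 ] [-25.128896    34.84420842  19.58833463  94.37421986 -13.84417282
  53.17960806  82.15322513]
dop [-225.2 -189.3]
plain [-194.9    8.7]
```

```bash
cat >> h.py <<'E'
pl=np.array([.6357,.0955,-7.4]); ORI=[180,0,180+pl[2]]
W=lambda x,y,z: place(pl,[[x/1000,y/1000]],z)[0]
ZP,ZH=.035,.10
def here(msg=""):
    p=robot.current_tool_pos(); q=(np.array(p[:2])-pl[:2])@rot(pl[2])*1000
    print(msg,"t",round(robot.current_time_s(),1),"plate xy",q.round(1),"z",round(p[2],4),"F",np.round(robot.current_contact_force(),1)); return q
def over(x,y,joint=False):
    (robot.move_to if joint else lambda p,o:robot.line_to(p,o,velocity=.2))(W(x,y,ZH),ORI)
    robot.line_to(W(x,y,ZP),velocity=.12)
def push(x,y,v=.05,f=20,msg=""):
    s=robot.line_to(W(x,y,ZP),velocity=v,f_stop=f); here(f"{msg} stop={s}"); 
def away(dx,dy):
    q=here("before away"); robot.line_to(W(q[0]+dx,q[1]+dy,ZP),velocity=.1)
    robot.line_to(W(q[0]+dx,q[1]+dy,ZH),velocity=.15)
E
python3 - <<'E'
from h import *
print(robot.tip_reach)
fingers.gripper_to(.25); print(robot.current_finger_gap(),robot.tip_reach)
over(-172,-91,True); here()
push(-42,-91,msg="short x")
away(-15,0)
im=vision.grab_frame("side"); cv2.imwrite("pics/s1.png",cv2.resize(im[90:290,110:360,::-1],None,fx=3,fy=3,interpolation=cv2.INTER_CUBIC))
E
```

```text
0.017
0.24687187574349484 0.017
 t 3.8 plate xy [-171.5  -90.8] z 0.0353 F [ 0.1  0.9 -0.5]
short x stop=True t 6.1 plate xy [-53.8 -91. ] z 0.0339 F [-0.1 -0.8 -0.2]
before away t 6.1 plate xy [-53.8 -91. ] z 0.0339 F [-0.1 -0.8 -0.2]
```

View pics/s1.png

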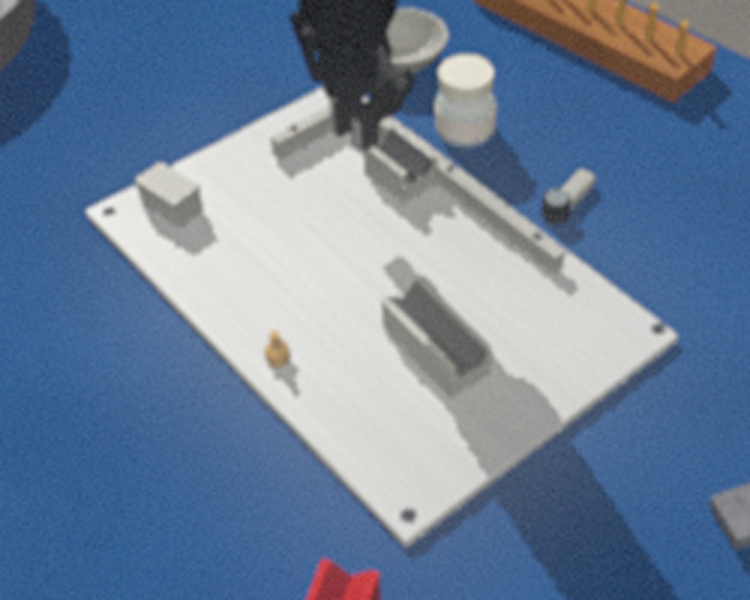

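The view shows the short vee block at about (400,160), parallel to and against the fence, with the stop at the expected position. Next I push it to the end stop, then bring in the long one.

Run:
```python
from h import *
over_z=lambda:0
robot.line_to(W(-70,-148,ZH),velocity=.2); fingers.gripper_to(0)
over(-22.5,-148); push(-22.5,-62,msg="short y"); away(0,-15)
robot.line_to(W(-182,-258,ZH),velocity=.25); fingers.gripper_to(.54)
over(-182,-258); push(-42,-258,msg="long x"); away(-15,0)
robot.line_to(W(-70,-340,ZH),velocity=.2); fingers.gripper_to(0)
for n in ("side","top"):
    im=vision.grab_frame(n); cv2.imwrite(f"pics/{n}2.png",cv2.resize(im[90:290,110:360,::-1],None,fx=3,fy=3,interpolation=cv2.INTER_CUBIC))
here()
```

```text
short y stop=False t 10.7 plate xy [-22.6 -68.4] z 0.0351 F [ -2.9 -10.2   3.5]
before away t 10.7 plate xy [-22.6 -68.4] z 0.0351 F [ -2.9 -10.2   3.5]
long x stop=True t 16.7 plate xy [ -53.4 -257.9] z 0.0329 F [0.3 0.  0.6]
before away t 16.7 plate xy [ -53.4 -257.9] z 0.0329 F [0.3 0.  0.6]
 t 18.7 plate xy [ -69.9 -339.8] z 0.1001 F [ 0.   0.2 -0.2]
```

View pics/side2.png

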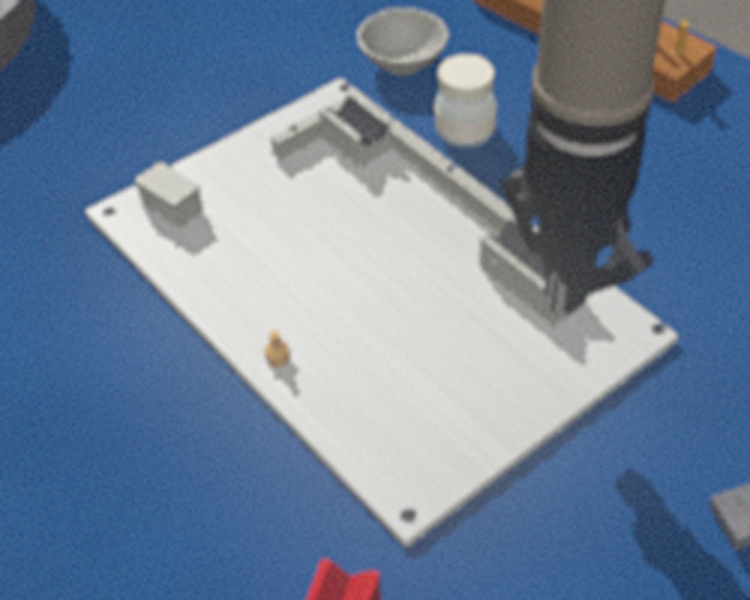

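Both blocks are now flat on the fence: the short one at about (355,120) in the corner, the long one at (520,260). Now I push the long one along the fence, then press both in again.

Run:
```python
from h import *
over(-22.5,-340); push(-22.5,-140,v=.06,f=30,msg="long y"); away(0,-15)
for n in ("side","top"):
    im=vision.grab_frame(n); cv2.imwrite(f"pics/{n}3.png",cv2.resize(im[90:230,110:300,::-1],None,fx=4,fy=4,interpolation=cv2.INTER_CUBIC))
here()
```

```text
long y stop=False t 23.3 plate xy [ -23. -158.] z 0.0353 F [ -4.6 -25.3  -0.1]
before away t 23.3 plate xy [ -23. -158.] z 0.0353 F [ -4.6 -25.3  -0.1]
 t 24.5 plate xy [ -24.2 -172.3] z 0.0985 F [-0.4 -0.4  0.3]
```

View pics/side3.png

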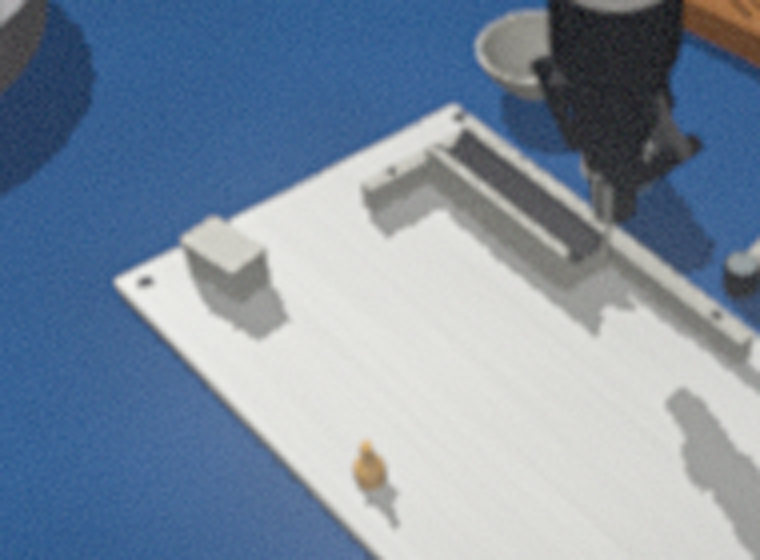

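```bash
python3 - <<'E'
from h import *
robot.line_to(W(-76,-104,ZH),velocity=.2); fingers.gripper_to(.54)
over(-76,-104); push(-40,-104,v=.03,f=25,msg="press long x"); away(-18,0)
robot.line_to(W(-76,-32,ZH),velocity=.2); fingers.gripper_to(.1)
over(-76,-32); push(-40,-32,v=.03,f=25,msg="press short x"); away(-18,0)
robot.line_to(W(-60,-180,ZH),velocity=.25); fingers.gripper_to(0)
over(-22.5,-180); push(-22.5,-141,v=.03,f=30,msg="final y"); away(0,-25)
robot.line_to(W(-150,-330,.2),velocity=.25)
for n in ("side","top"):
    im=vision.grab_frame(n); c=im[105:205,140:270] if n=="side" else im[110:240,125:285]
    cv2.imwrite(f"pics/{n}4.png",cv2.resize(c[...,::-1],None,fx=4.6,fy=4.6,interpolation=cv2.INTER_CUBIC))
here()
E
python3 -c "
import cv2,numpy as np
a=cv2.imread('pics/side4.png');b=cv2.imread('pics/top4.png');s=.5
b=cv2.resize(b,None,fx=.75,fy=.75)
o=np.zeros((600,800,3),np.uint8);a=cv2.resize(a,None,fx=.66,fy=.66);o[:a.shape[0],:a.shape[1]]=a
w=800-a.shape[1];b=cv2.resize(b,(w,int(b.shape[0]*w/b.shape[1])));o[:b.shape[0],800-w:]=b
cv2.imwrite('pics/both4.png',o[:max(a.shape[0],b.shape[0])])"
```

```text
press long x stop=True t 27.5 plate xy [ -53.8 -103.6] z 0.0324 F [-0.   0.3 -0.3]
before away t 27.5 plate xy [ -53.8 -103.6] z 0.0324 F [-0.   0.3 -0.3]
press short x stop=True t 31.4 plate xy [-54.  -31.9] z 0.0326 F [-0.2 -0.3 -0.4]
before away t 31.4 plate xy [-54.  -31.9] z 0.0326 F [-0.2 -0.3 -0.4]
final y stop=False t 35.7 plate xy [ -22.7 -158.1] z 0.0353 F [ -2.9 -20.   -0.6]
before away t 35.7 plate xy [ -22.7 -158.1] z 0.0353 F [ -2.9 -20.   -0.6]
 t 38.0 plate xy [-149.4 -327.9] z 0.1988 F [-0.6 -1.3  1.1]
```

View pics/top4.png

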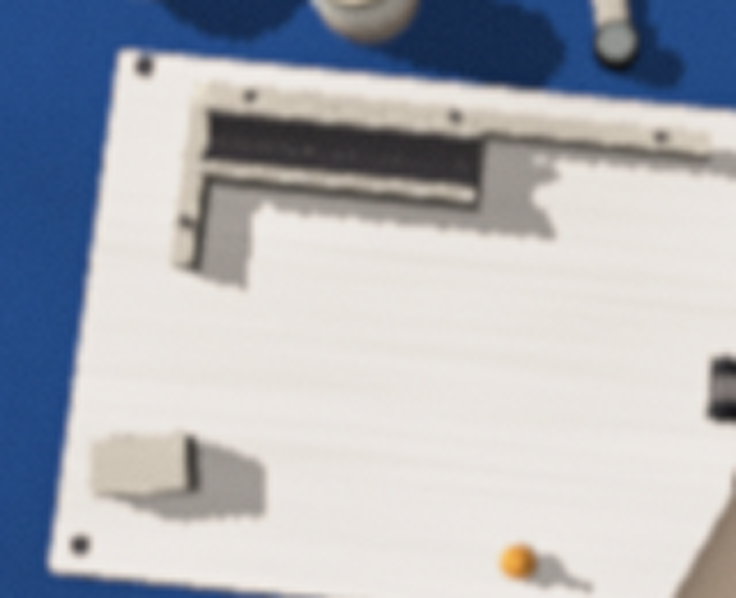

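View pics/side4.png

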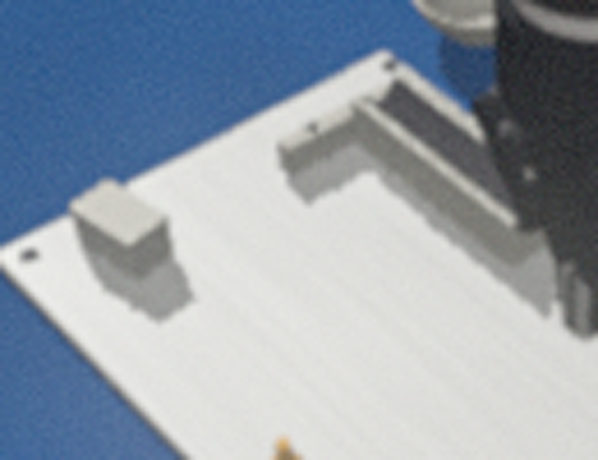

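The views show one straight, gapless row, from (208,140) at the end stop to (480,165) in the top crop, flat on the fence. The plain block and dop have not moved, and the arm is clear, so I hand in.

```bash
python3 -c "
from h import *
workorder.close_job(); here()"
```

```text
the job is handed in; nothing more can be done
the job is handed in; nothing more can be done
```

Both vee blocks now stand flat against the long fence in one row with no visible gap, pushed up to the end stop. The short one is in the corner. I handed the job in at about 38 s of the 58 s limit.

I pushed each block onto the fence with two spread fingertips, then along it with the fingers closed. At the end I pressed both onto the fence again and pushed the row once more towards the stop.

**Last checks:**
- **Row against the end stop:** both row pushes stalled at the same place (-158.0 and -158.1 mm), within 0.4 mm of where the short block's own stop predicted. The last push was at about 20 N.
- **Blocks against the fence:** the final presses stopped at -53.8 and -54.0 mm, so the two blocks line up within about 0.2 mm.
- **Pictures:** the last top view shows a straight row without gaps, with the plain block and dop where they were. In the last side view the gripper hid the row's right end.

**What disagreed:** the pushes along the fence never reached the force limit I set. They ran out their path and stalled against the stop instead. Contacts were about 2–3 mm off my first plate fit, close to the calibration error.

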